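# Dust-brushing an archive disc on a crank turntable

### The job

Using the wooden crank grip, spin the disc turntable anticlockwise (seen from above) up to 20 revolutions per minute, keep the platter within 2 rpm of that for 6 seconds so that the brush head can dust the disc, and never let it race past 27 rpm. Then bring the platter to a stop with the yellow pointer aiming at the middle of the platter's red mark, and let go of the crank. Do not touch the disc, and leave the brush block in its head and the other things on the bench alone.

Things in the scene. Friction and masses are not known exactly. Their poses are not given: they have to be found in the camera images.
- turntable: Disc cleaning turntable fixed to the bench: round grey base 344 mm across. Origin on the turning axis at bench level; its +x points from the axis to the yellow pointer, +y to the brush head (fixed post and low frame over the disc, 41 mm wide, 80 to 210 mm from the axis, top 120 mm above the bench). Other parts of the base stay below 101 mm.
- platter (a joint): Platter angle relative to the base about the vertical axis, rad, growing anticlockwise seen from above, not wrapped over turns. The red mark is at the pointer at every whole multiple of 2 pi. 20 rpm is 2.094 rad/s. Aluminium platter 320 mm across, top 90 mm above the bench, about 4 kg; inertia with disc 0.054 kg m2, hidden variation 25 %.
- crank (a joint): Crank angle relative to the platter, rad, anticlockwise, not wrapped (crank direction in the base frame = platter + crank angle). It sits on a fluid slip hub (64 mm across) dragging the platter with 0.06 N m per rad/s of speed difference: the platter lags (0.9 s) and turns 0.5 to 1.7 rad/s slower than the driving crank; a crank held still brakes it. Crank arm 26 mm wide, top 134 mm above bench.
- grip_top (a point): Centre of the top of the crank's wooden grip, 190 mm above the bench, 75 mm from the turning axis. Upright cylinder, 32 mm in diameter, 55 mm tall, spinning freely on its pin: hold it from above at any wrist angle and carry it round without turning the wrist; it can stay held through the whole job.
- mark (a point): Centre of the red mark painted on the platter's outer margin, 145 mm from the axis, on the platter's top (90 mm above the bench); the mark is 36 mm wide along the rim and 29 mm long radially.
- pointer (a point): Fixed point straight inward of the yellow pointer, 145 mm from the axis, 90 mm above the bench: where the centre of the red mark must stop. The yellow pointer itself stands just outside the platter, its tip 167 mm from the axis.
- disc: Black disc, 250 mm across and 4 mm thick with a blue centre label, fixed on the platter, its top 94 mm above the bench. Not to be touched. Origin on the axis at its underside.
- cleaner: White closed bottle with a blue cap, 64 mm across and 170 mm tall, a bystander. Origin at the centre of its underside.
- dust_brush: Flat hand brush with an orange wooden handle, lying on the bench right of the robot's front, a bystander.
- tin: Green tin box 160 x 110 x 60 mm, a bystander. Origin at the centre of its underside.
- axis_top (a point): Point on the turning axis at the height of the platter's top, 90 mm above the bench. The platter's bearing has a dry friction torque of 0.01 N m plus 0.004 N m per rad/s of drag, besides the rubbing of the brush block, so an undriven platter coasts down and then stays where it stopped.
- brush_block: Loose brass brush block, 30 x 36 x 22 mm, about 65 g, riding in the open frame of the brush head and pressing on the turning disc by its weight, 105 mm from the axis; leave it there. Origin at the centre of its underside, 94 mm above the bench. Its rubbing drags the platter with nominally 0.040 N m, but weight and friction are hidden: really 0.014 to 0.08 N m.

How it is judged:
By the outcome, as a careful person would: the job done as asked, in the order asked, and still so for the second after the job is handed in, with the robot touching nothing.
It also fails if it takes over 61 s, if anything falls off the work surface, if the arm or the gripper's body presses on something with over 40 N, if the wrist force passes 120 N, or if a joint passes its speed limit or range.

### The arm

A 6-joint arm with a two-finger parallel gripper is mounted at the origin on the work surface. World frame = base frame: x ahead of the robot, y to its left, z up, the work surface at z = 0. Lengths are in m, angles in rad, forces in N, time in s.
With the tool pointing down it reaches from about 0.425 to 0.95 m from the base axis. Payload 3.5 kg.
Tool frame: the origin (TCP) lies between the finger pads; the fingertips stand 19 mm ahead of it and the grasp point (between the pads) is the TCP; z points along the fingers, y is the line along which they close (so a half turn about z gives the same grasp; the last joint's range is limited). The gripper opens to 85 mm and grips with 20 to 120 N. Pads are 22 mm wide; open, the fingers measure 114 mm over their backs; the gripper's body (76 mm by 85 mm) begins 54 mm behind the grasp point. The pads swing forward as they close: fully open they stand 13 mm farther back than shut.
Start: joints at [-1.417, 0.286, 1.577, -0, 1.279, -0.15], TCP at [0.202, -0.644, 0.25] pointing down, gripper open.
Joint ranges: [-2.77, 2.77], [-0.9, 2.22], [0.21, 2.48], [-1.53, 4.67], [0.24, 2.81], [-2.84, 2.84]. Speed limits (rad/s): [2.79, 2.79, 3.14, 3.14, 3.14, 3.14].

### API

Orientations are given as a unit quaternion [x, y, z, w].
In Python, from plant import monitor, eyes, ctrl gives the robot as it stands.
- The arm moves only by the shell command python3 -m handwheel 'ROWS' [FORCE]. ROWS is JSON, a list of rows, each a list of 7 numbers: the shift along the tool's x, y, z in units of 40 cm (1.0 is 40 cm), then the turn, a rotation vector about the tool's x, y, z in units of pi rad (1.0 is pi rad), then the opening, from -1 (shut) to 1 (fully open). A call has 1 to 12 rows; each row is the pose to reach, as a shift and turn from the pose commanded when the call began, along the tool's axes at that moment, turning the shorter way round; what a row does not reach only later rows make up. A row lasts 1/8 s, in which the tool goes at most 62.5 mm and 10.7 degrees, less where a joint would pass 70% of its speed; a pose out of reach is approached as far as the arm can. A call with a number of a shift or a turn outside -1 to 1 is refused whole. A call with a gripper value outside its range is refused whole. The fingers move at their own pace and stop on an object; FORCE is the grip in N (left out, the last holds). Time passes only in rows, so rows that repeat a pose let the fingers close. It gives the time, the measured TCP pose, the force, the opening and the grip force at its end, in the units of the state.
- monitor.get_state(): the state, without advancing time (a new reading comes with each control period).
- eyes.read_camera(name): name is "scene" or "side" or "wrist"; returns the picture (384x512x3 uint8, red, green, blue); there is no depth.
- eyes.camera_params(name): a dict with "K" (3x3 intrinsics, pixels), "k1" (the pictures are not rectified: a ray, as slopes to the right and down, at radius r is drawn at 1 + k1 r^2 times it, then the intrinsics apply), "R" (3x3) and "t" (3): a world point X has camera coordinates R X + t. Camera axes: x right, y down, z forward; pixel columns grow to the right and rows downward; lengths in m; the calibration is good to about 2 mm. A picture is of the moment at which its call begins: read the wrist's pose just before it. camera_params takes no time and is no camera call; for the wrist camera it gives the pose at the moment of the call.
- ctrl.sign_off(): hands the job in; it is judged then, once.
The state is a dict: "time": time; "qpos": joint angles; "dq": joint speeds; "joint_efforts": joint torques, N m; "eef_pos": TCP position; "tcp_rot": TCP orientation; "contact_force": force on the tool from outside, world axes, zero at the start; "wrist_torque": the same for the moment, N m; "opening": opening from 0.0 (shut) to 1.0 (fully open); "finger_force": force on a finger pad.
Only numpy, scipy, OpenCV 4.12 (cv2) and the standard library are available. Lean on these libraries where they do the work, as an engineer would, in place of code of your own. Each camera call takes 0.05 s, during which the arm holds its last target. There are 200 camera calls.

## Working session

There is one attempt and no reset: what is moved stays moved. The work goes in short steps, Python scripts to look and compute and a shell command to move; the robot and the scene stay as the last step left them, time stands still between calls to the robot, and variables do not carry over. Pictures are saved under pics/ and viewed, at most 10 in all, crops included, and the job is handed in when it is done.

```bash
ls; mkdir -p pics
cat > h.py <<'E'
import numpy as np, cv2
from plant import monitor, eyes, ctrl
def snap(n,f):
    p=eyes.camera_params(n); im=eyes.read_camera(n)
    cv2.imwrite('pics/'+f,im[:,:,::-1]); return im,p
def ray(p,u,v):
    K,k=np.array(p['K']),p['k1']; R=np.array(p['R']);t=np.array(p['t'])
    d=np.array([(u-K[0,2])/K[0,0],(v-K[1,2])/K[1,1]]); s=d.copy()
    for _ in range(20): s=d/(1+k*(s@s))
    w=R.T@np.array([s[0],s[1],1.]); return -R.T@t, w/np.linalg.norm(w)
def plane(p,u,v,z):
    c,w=ray(p,u,v); return c+w*(z-c[2])/w[2]
def proj(p,X):
    K,k=np.array(p['K']),p['k1']; c=np.array(p['R'])@X+np.array(p['t']); s=c[:2]/c[2]; s=s*(1+k*(s@s))
    return K[0,0]*s[0]+K[0,2],K[1,1]*s[1]+K[1,2]
def tri(rs):
    A=sum(np.eye(3)-np.outer(w,w) for c,w in rs); b=sum((np.eye(3)-np.outer(w,w))@c for c,w in rs)
    X=np.linalg.solve(A,b); return X,[np.linalg.norm((np.eye(3)-np.outer(w,w))@(X-c)) for c,w in rs]
E
python3 - <<'E'
from h import *
a,p=snap('scene','a.png');b,q=snap('side','b.png')
print(p,q,monitor.get_state())
E
```

```text
pics
{'K': array([[408.15197866,   0.        , 258.46127355],
       [  0.        , 408.15197866, 188.15938382],
       [  0.        ,   0.        ,   1.        ]]), 'k1': 0.041799987291934536, 'R': array([[ 0.4720645 ,  0.8813728 ,  0.01836022],
       [ 0.58714867, -0.29880597, -0.75231073],
       [-0.65758007,  0.36591937, -0.65855256]]), 't': array([-0.23658308, -0.19233524,  1.78148445])} {'K': array([[479.44334388,   0.        , 250.74246773],
       [  0.        , 479.44334388, 193.11132311],
       [  0.        ,   0.        ,   1.        ]]), 'k1': -0.10017110866177135, 'R': array([[ 0.99883644, -0.04635693,  0.01329685],
       [-0.02212353, -0.68544413, -0.72778905],
       [ 0.04285232,  0.72664804, -0.68567215]]), 't': array([-0.50460276,  0.12237786,  1.59807096])} {'time': 0.1, 'qpos': array([-1.41701424e+00,  2.87107103e-01,  1.57802798e+00,  1.43550406e-05,
        1.27860012e+00, -1.49990086e-01]), 'dq': array([ 0.00043917, -0.00293922, -0.00232759, -0.001802  ,  0.00134465,
        0.00066054]), 'joint_efforts': array([ 1.34499423e-03, -4.07292831e+01, -2.93698275e+01, -1.37451711e-04,
        3.41674684e-03, -5.71586469e-06]), 'eef_pos': array([ 0.20185945, -0.64353208,  0.24906685]), 'tcp_rot': array([ 9.88487213e-01,  1.51300636e-01,  4.83992245e-06, -1.07128552e-03]), 'contact_force': array([-0.13260611,  0.423513  ,  0.19705454]), 'wrist_torque': array([ 0.01074367, -0.02394367,  0.01477392]), 'finger_force': 0.0, 'opening': 0.9994749616954656}
```

View pics/a.png

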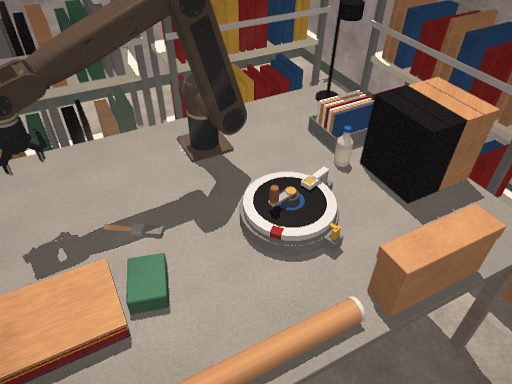

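View pics/b.png

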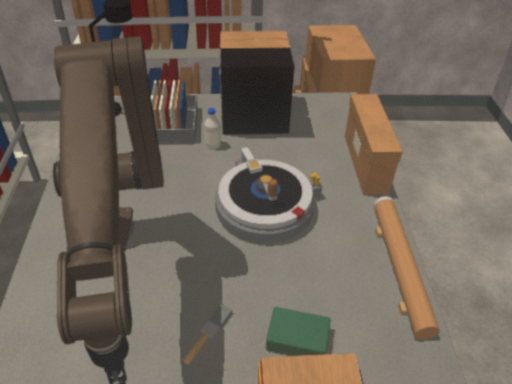

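Scene: the turntable is at about (290,205), grip (274,190), mark (277,232) and pointer (335,230). Side: the grip is at (272,187), mark (298,212), pointer (315,180) and brush head (252,162). I'll enlarge both in one picture.

Run:
```python
import cv2,numpy as np
a=cv2.imread('pics/a.png')[160:255,235:350];b=cv2.imread('pics/b.png')[140:240,210:325]
f=lambda i:cv2.resize(i,None,fx=5 if 0 else 3.4,fy=3.4,interpolation=cv2.INTER_CUBIC)
A,B=f(a),f(b); B=B[:A.shape[0]]
cv2.imwrite('pics/c.png',np.hstack([A,B]))
```

```text
(no output)
```

View pics/c.png

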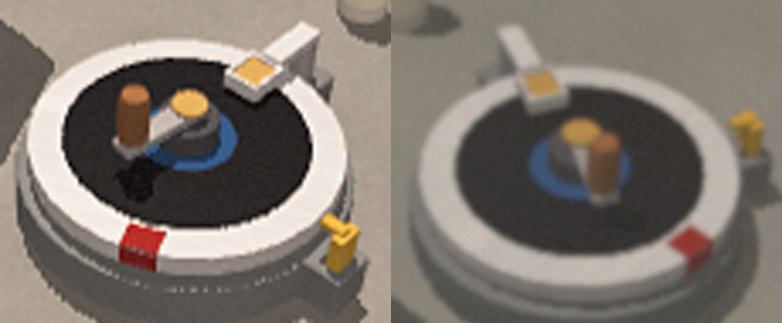

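The crop shows these full-image positions. In the scene picture: grip top (274.1,186.8), mark (276.7,231.1) and pointer tip (330.2,224). In the side picture: (272.3,181.4), (297.6,211.1) and (310.5,174). I'll triangulate them and fit the disc circle.

Run:
```python
from h import *
from scipy.optimize import least_squares
P=eyes.camera_params('scene');Q=eyes.camera_params('side')
f=lambda x,y,ox,oy:((x+.5)/3.4-.5+ox,(y+.5)/3.4-.5+oy)
pts={'grip':((134,92),(604,142)),'mark':((143,243),(690,243)),'ptr':((325,219),(734,117)),'block':((255,72),(541,84)),'hubtop':((190,103),(581,132))}
for k,(a,b) in pts.items():
    print(k,*[np.round(x,4) for x in tri([ray(P,*f(*a,235,160)),ray(Q,*f(b[0]-391,b[1],210,140))])])
for n,p,(x0,x1,y0,y1) in(('a',P,(235,350,160,255)),('b',Q,(210,325,140,240))):
    im=cv2.imread(f'pics/{n}.png').max(2).astype(np.uint8)
    # radial dark->white edge search on model circle
    def edges(c,z,r):
        out=[]
        for th in np.arange(0,2*np.pi,.05):
            rr=np.arange(r-.03,r+.025,.001)
            uv=np.array([proj(p,np.array([c[0]+q*np.cos(th),c[1]+q*np.sin(th),z])) for q in rr],np.float32)
            v=cv2.remap(im,uv[:,:1],uv[:,1:],cv2.INTER_LINEAR).ravel().astype(float)
            if v.max()>150 and v.min()<70:
                i=np.argmax(np.diff(v)); out.append(c+rr[i]*np.array([np.cos(th),np.sin(th)]))
        return np.array(out)
    c=plane(p,*f(*( (188,140) if n=='a' else (189,165)),x0,y0),.094)[:2]
    for _ in range(4):
        E=edges(c,.094,.125)
        s=least_squares(lambda x:np.hypot(*(E-x[:2]).T)-x[2],[*c,.125],loss='soft_l1',f_scale=.002); c=s.x[:2]
    print(n,s.x,len(E))
```

```text
grip [0.5707 0.0141 0.1891] [0.0009 0.0009]
mark [ 0.6557 -0.0188  0.0845] [0.0009 0.0009]
ptr [0.7189 0.1401 0.1019] [0.0026 0.0026]
block [0.5232 0.1898 0.1118] [0.0003 0.0003]
hubtop [0.5566 0.0884 0.1353] [0.0004 0.0004]
a [0.55985411 0.0854781  0.1236851 ] 118
b [0.55617305 0.08349303 0.12271901] 117
```

```bash
cat >> h.py <<'E'
YAW=2*np.arctan2(.1513006,.9884872)
def totool(d):  # world shift -> tool units
    c,s=np.cos(YAW),np.sin(YAW)
    return np.round(np.array([c*d[0]+s*d[1], s*d[0]-c*d[1], -d[2]])/.4,4)
def fromtool(u):
    c,s=np.cos(YAW),np.sin(YAW); x,y,z=np.array(u)*.4
    return np.array([c*x+s*y, s*x-c*y, -z])
E
python3 - <<'E'
from h import *
c=np.array([.202,-.644,.25])
for t in ([.40,-.25,.32],[.55,-.02,.32]):
    print(totool(np.array(t)-c)); c=np.array(t)
E
```

```text
[ 0.767  -0.7918 -0.175 ]
[ 0.5298 -0.4365 -0.    ]
```

```bash
python3 -m handwheel '[[0.767,-0.792,-0.175,0,0,0,1],[0.767,-0.792,-0.175,0,0,0,1],[0.767,-0.792,-0.175,0,0,0,1],[0.767,-0.792,-0.175,0,0,0,1],[0.767,-0.792,-0.175,0,0,0,1],[0.767,-0.792,-0.175,0,0,0,1],[0.767,-0.792,-0.175,0,0,0,1],[0.767,-0.792,-0.175,0,0,0,1]]' 40; python3 -m handwheel '[[0.53,-0.437,0,0,0,0,1],[0.53,-0.437,0,0,0,0,1],[0.53,-0.437,0,0,0,0,1],[0.53,-0.437,0,0,0,0,1],[0.53,-0.437,0,0,0,0,1],[0.53,-0.437,0,0,0,0,1]]'
python3 - <<'E'
from h import *
snap('wrist','w1.png')
print(monitor.get_state()['eef_pos'],eyes.camera_params('wrist'))
E
```

```text
time: 1.1
eef_pos: [0.4011, -0.2472, 0.321]
tcp_rot: [0.988, 0.154, 0.001, 0.0]
contact_force: [-0.2, -0.5, -0.6]
opening: 0.996
finger_force: 0.0
time: 1.85
eef_pos: [0.5503, -0.0193, 0.3192]
tcp_rot: [0.988, 0.152, -0.001, -0.0]
contact_force: [-0.3, 0.1, -0.1]
opening: 1.003
finger_force: 0.0
[ 0.54987001 -0.02021732  0.31936436] {'K': array([[272.00608356,   0.        , 255.43034168],
       [  0.        , 272.00608356, 187.27712604],
       [  0.        ,   0.        ,   1.        ]]), 'k1': -0.007961184815517115, 'R': array([[ 3.00629246e-01, -9.53741043e-01,  2.83305668e-04],
       [-9.16946877e-01, -2.88949599e-01,  2.75166413e-01],
       [-2.62355641e-01, -8.29828474e-02, -9.61396570e-01]]), 't': array([-0.18468087,  0.44353215,  0.58838574])}
```

View pics/w1.png

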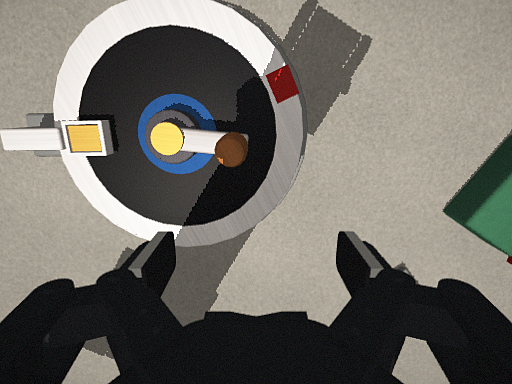

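The wrist view shows the grip top at (232,149), hub cap at (167,138), mark centre at (283,84), brush block at (86,138), and the white and black circles.

Run:
```python
from h import *
from scipy.optimize import least_squares
p=eyes.camera_params('wrist');P=eyes.camera_params('scene');Q=eyes.camera_params('side')
f=lambda x,y,ox,oy:((x+.5)/3.4-.5+ox,(y+.5)/3.4-.5+oy)
for k,a,b,w in(('grip',(134,92),(213,142),(232,149)),('mark',(143,243),(299,243),(283,84)),('block',(255,72),(150,84),(86,138)),('hub',(190,103),(190,132),(167,138))):
    r=[ray(P,*f(*a,235,160)),ray(Q,*f(*b,210,140)),ray(p,*w)]
    X,e=tri(r); print(k,X,np.round(e,4),plane(p,*w,{'grip':.19,'mark':.09,'block':.116,'hub':.136}[k])[:2])
im=cv2.imread('pics/w1.png').max(2)
for z,r,sgn in((.094,.125,1),(.09,.16,-1)):
  c=np.array([.558,.0855])
  for _ in range(4):
    E=[]
    for th in np.arange(0,2*np.pi,.05):
        d=np.array([np.cos(th),np.sin(th)]);rr=np.arange(r-.012,r+.012,.0005)
        uv=np.array([proj(p,np.r_[c+q*d,z]) for q in rr],np.float32)
        if uv.min()<2 or uv[:,1].max()>240: continue
        v=cv2.remap(im,uv[:,:1],uv[:,1:],cv2.INTER_LINEAR).ravel().astype(float);g=sgn*(v[4:]-v[:-4])
        if g.max()>50:E.append(c+rr[g.argmax()+2]*d)
    E=np.array(E);s=least_squares(lambda x:np.hypot(*(E-x[:2]).T)-x[2],[*c,r],loss='soft_l1',f_scale=.001);c=s.x[:2]
  print(z,s.x,len(E))
```

```text
grip [0.57328471 0.01190776 0.19098259] [0.0019 0.0027 0.0032] [0.57620386 0.01095665]
mark [ 0.65605095 -0.02102847  0.08645854] [0.0017 0.0014 0.0016] [ 0.65531371 -0.0223536 ]
block [0.52354943 0.18806193 0.11238673] [0.0011 0.001  0.0017] [0.52472672 0.18406757]
hub [0.55719267 0.08699337 0.13617451] [0.0011 0.0006 0.0011] [0.55759527 0.08597461]
0.094 [0.55760315 0.08556381 0.12437063] 120
0.09 [0.55730934 0.08558333 0.1586432 ] 63
```

Run:
```python
from h import *
c=np.array([.202,-.644,.25])+fromtool([1.297,-1.229,-.175]);print(c,totool(np.array([.5737,.0123,.166])-c))
```

```text
[ 0.55000107 -0.01972502  0.32      ] [ 0.0805 -0.0587  0.385 ]
```

```bash
python3 -m handwheel '[[0.08,-0.059,0.05,0,0,0,1],[0.08,-0.059,0.15,0,0,0,1],[0.08,-0.059,0.25,0,0,0,1],[0.08,-0.059,0.33,0,0,0,1],[0.08,-0.059,0.385,0,0,0,1],[0.08,-0.059,0.385,0,0,0,1],[0.08,-0.059,0.385,0,0,0,1]]' 40; python3 -m handwheel '[[0,0,0,0,0,0,-1],[0,0,0,0,0,0,-1],[0,0,0,0,0,0,-1],[0,0,0,0,0,0,-1],[0,0,0,0,0,0,-1],[0,0,0,0,0,0,-1]]' 40
python3 - <<'E'
from h import *
snap('wrist','w2.png');print(monitor.get_state())
E
```

```text
time: 2.78
eef_pos: [0.5739, 0.0111, 0.1675]
tcp_rot: [0.989, 0.151, 0.001, 0.0]
contact_force: [0.5, -0.5, -0.5]
opening: 1.0
finger_force: 0.0
time: 3.52
eef_pos: [0.5738, 0.0133, 0.1673]
tcp_rot: [0.988, 0.151, 0.001, -0.001]
contact_force: [-2.0, 5.5, 6.3]
opening: 0.368
finger_force: 40.2
{'time': 3.575, 'qpos': array([-0.1543433 ,  0.14829712,  1.89897039,  0.00214774,  1.09357359,
        1.11159465]), 'dq': array([ 0.00039314, -0.0004871 ,  0.00083434, -0.00196259, -0.00050967,
        0.00016369]), 'joint_efforts': array([-3.06869969e+00, -3.00432515e+01, -2.53422242e+01, -1.02987338e+00,
       -4.70477063e-01, -1.42147932e-03]), 'eef_pos': array([0.57377833, 0.01328968, 0.16725764]), 'tcp_rot': array([ 9.88479348e-01,  1.51352330e-01,  6.46347614e-04, -7.96054316e-04]), 'contact_force': array([-2.05085022,  5.12651386,  5.78505605]), 'wrist_torque': array([0.80422819, 0.19804069, 0.05095367]), 'finger_force': 40.22594332695007, 'opening': 0.3645131534182253}
```

View pics/w2.png

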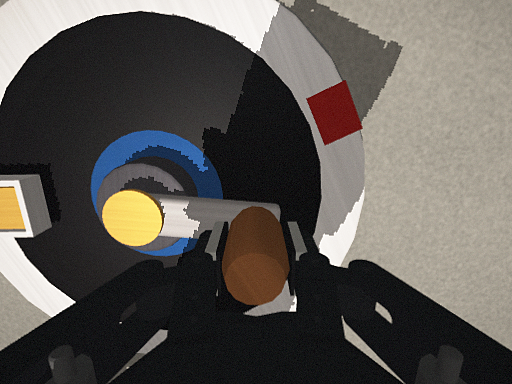

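The grip is held between the pads, with the TCP 74 mm from the axis. Next is a planner that uses a platter model, camera fits of the mark angle, and printed rows.

```bash
cat > m.py <<'E'
from h import *
import json,os,sys
from scipy.optimize import least_squares
AX=np.array([.5575,.0857]); PH=np.radians(18.5); C=np.array([.5575,.086]); R=.0745; Z=.166
F='log.json'
L=json.load(open(F)) if os.path.exists(F) else dict(seg=[],obs=[],cmd=[.5737,.0123],ang=float(np.radians(-77.5)),th0=-1.152)
save=lambda:json.dump(L,open(F,'w'))
def sim(J,T,tend,lag=.05,dt=.005,t0=3.5):
    ts=[t0];a=[np.radians(-77.5)]
    for s,an in L['seg']:
        ts.append(s);a.append(a[-1])
        for i,x in enumerate(an): ts.append(s+.125*(i+1));a.append(x)
    t=np.arange(t0,tend+dt/2,dt); cmd=np.interp(t,ts,a)
    ca=cmd[0];th=L['th0'];w=0.;TH=[];W=[];CA=[]
    for x in cmd:
        TH.append(th);W.append(w);CA.append(ca)
        wc=(x-ca)/lag; ca+=wc*dt
        tq=.06*(wc-w)-.004*w
        if w==0 and abs(tq)<=T: continue
        s=np.sign(w) or np.sign(tq); wn=w+(tq-s*T)/J*dt
        w=0. if w and wn*w<0 else wn
        th+=w*dt
    return t,np.array(TH),np.array(W),np.array(CA)
def fit():
    def res(x):
        t,TH,_,_=sim(x[0],x[1],L['obs'][-1][0])
        return [((o-np.interp(k,t,TH)+np.pi)%(2*np.pi)-np.pi)/.02 for k,o in L['obs']]+[(x[0]-.054)/.008,(x[1]-.05)/.02]
    best=min((least_squares(res,[.054,T0],diff_step=1e-2,bounds=([.035,.015],[.075,.1])) for T0 in (.03,.05,.08)),key=lambda s:s.cost)
    return best.x,best.cost,np.round(np.array(res(best.x))[:-2]*.02,3)
def mark(cam='scene'):
    t=monitor.get_state()['time']; p=eyes.camera_params(cam); im=eyes.read_camera(cam)
    r,g,b=[im[:,:,i].astype(int) for i in range(3)]
    v,u=np.nonzero((r>80)&(r>2.2*g)&(r>2.2*b))
    X=np.array([plane(p,*q,.09)[:2] for q in zip(u,v)]).reshape(-1,2)-AX
    d=np.hypot(*X.T); X=X[(d>.127)&(d<.163)]
    if len(X)<12: return t,None,len(X)
    m=X.mean(0); return t,float(np.arctan2(m[1],m[0])-PH),len(X)
def obs(cam='scene'):
    s=monitor.get_state(); e=s['eef_pos'][:2]-C
    print('t',s['time'],'eef ang',np.arctan2(e[1],e[0]),'r',np.hypot(*e),'cmd',L['ang']%(2*np.pi),'F',s['contact_force'].round(1))
    t,a,n=mark(cam); print('mark',a,n)
    if a is not None: L['obs'].append((t,a))
    x,c,r=fit(); t,TH,W,_=sim(*x,monitor.get_state()['time']); print('J,T',x,'cost',c,'res',r,'th',TH[-1],'rpm',W[-1]*9.549); save(); return x
def plan(inc,x=None):
    t=monitor.get_state()['time']; an=L['ang']+np.cumsum(inc); c0=np.array(L['cmd']); rows=[]
    for a in an:
        u=totool(np.r_[C+R*np.array([np.cos(a),np.sin(a)])-c0,0]).round(3)
        rows.append([float(u[0]),float(u[1]),0,0,0,0,-1])
    L['seg'].append((t,[float(q) for q in an])); L['cmd']=list(c0+fromtool([rows[-1][0],rows[-1][1],0])[:2]); L['ang']=float(an[-1]); save()
    print(json.dumps(rows).replace(' ',''))
    if x is not None:
        t,TH,W,_=sim(*x,t+.125*len(inc)); k=W[-25*len(inc)::25]*9.549; print('pred rpm',k.round(1))
E
python3 - <<'E'
from m import *
print(mark('side'),mark())
t,a,n=mark(); L['th0']=a; print(monitor.get_state()['time'])
plan([.04,.08,.12,.16,.2,.24,.28,.32,.36,.38,.38,.38],[.054,.058])
E
```

```text
(3.575, None, 0) (3.625, -1.1454920528345278, 74)
3.725
[[0.008,-0.002,0,0,0,0,-1],[0.023,-0.002,0,0,0,0,-1],[0.045,-0.004,0,0,0,0,-1],[0.074,-0.011,0,0,0,0,-1],[0.108,-0.026,0,0,0,0,-1],[0.144,-0.052,0,0,0,0,-1],[0.177,-0.093,0,0,0,0,-1],[0.198,-0.148,0,0,0,0,-1],[0.201,-0.215,0,0,0,0,-1],[0.178,-0.281,0,0,0,0,-1],[0.132,-0.334,0,0,0,0,-1],[0.069,-0.367,0,0,0,0,-1]]
pred rpm [0.  0.  0.  0.  0.2 0.9 1.8 3.  4.4 6.  7.7 9.2]
```

```bash
python3 -m handwheel '[[0.008,-0.002,0,0,0,0,-1],[0.023,-0.002,0,0,0,0,-1],[0.045,-0.004,0,0,0,0,-1],[0.074,-0.011,0,0,0,0,-1],[0.108,-0.026,0,0,0,0,-1],[0.144,-0.052,0,0,0,0,-1],[0.177,-0.093,0,0,0,0,-1],[0.198,-0.148,0,0,0,0,-1],[0.201,-0.215,0,0,0,0,-1],[0.178,-0.281,0,0,0,0,-1],[0.132,-0.334,0,0,0,0,-1],[0.069,-0.367,0,0,0,0,-1]]'
python3 - <<'E'
from m import *
x=obs(); plan([.38]*12,x)
E
```

```text
time: 5.22
eef_pos: [0.556, 0.1618, 0.1673]
tcp_rot: [0.988, 0.152, 0.002, 0.0]
contact_force: [1.9, -4.4, 5.5]
opening: 0.367
finger_force: 40.4
t 5.225 eef ang 1.5910131090642046 r 0.07586151106097284 cmd 1.5873698297043946 F [ 1.9 -4.4  5.5]
mark -0.6846023461841886 78
J,T [0.05544675 0.06133521] cost 0.17974103005057954 res [-0.001] th -0.631108060357896 rpm 9.80896061222629
[[-0.07,-0.006,0,0,0,0,-1],[-0.137,0.013,0,0,0,0,-1],[-0.193,0.056,0,0,0,0,-1],[-0.228,0.117,0,0,0,0,-1],[-0.239,0.187,0,0,0,0,-1],[-0.222,0.255,0,0,0,0,-1],[-0.182,0.313,0,0,0,0,-1],[-0.123,0.351,0,0,0,0,-1],[-0.054,0.365,0,0,0,0,-1],[0.015,0.353,0,0,0,0,-1],[0.075,0.315,0,0,0,0,-1],[0.116,0.258,0,0,0,0,-1]]
pred rpm [ 9.8 10.1 11.1 12.  12.9 13.6 14.2 14.7 15.1 15.5 15.9 16.2]
```

```bash
sed -i 's/lag=.05,/lag=.015,/' m.py; python3 -m handwheel '[[-0.07,-0.006,0,0,0,0,-1],[-0.137,0.013,0,0,0,0,-1],[-0.193,0.056,0,0,0,0,-1],[-0.228,0.117,0,0,0,0,-1],[-0.239,0.187,0,0,0,0,-1],[-0.222,0.255,0,0,0,0,-1],[-0.182,0.313,0,0,0,0,-1],[-0.123,0.351,0,0,0,0,-1],[-0.054,0.365,0,0,0,0,-1],[0.015,0.353,0,0,0,0,-1],[0.075,0.315,0,0,0,0,-1],[0.116,0.258,0,0,0,0,-1]]'
python3 - <<'E'
from m import *
x=obs(); plan([.41]*12,x)
E
```

```text
time: 6.78
eef_pos: [0.6319, 0.0758, 0.1673]
tcp_rot: [0.989, 0.151, 0.001, 0.001]
contact_force: [-3.8, -0.9, 7.0]
opening: 0.368
finger_force: 42.2
t 6.775 eef ang -0.1357521435793975 r 0.07510109853706635 cmd 6.147369829704394 F [-3.8 -0.9  7. ]
mark 1.2481461000534293 49
J,T [0.05182113 0.07483565] cost 3.3535579453725077 res [ 0.043 -0.012] th 1.335429234572282 rpm 13.694071791963582
[[0.018,-0.073,0,0,0,0,-1],[0.004,-0.148,0,0,0,0,-1],[-0.038,-0.211,0,0,0,0,-1],[-0.101,-0.252,0,0,0,0,-1],[-0.176,-0.265,0,0,0,0,-1],[-0.25,-0.247,0,0,0,0,-1],[-0.31,-0.2,0,0,0,0,-1],[-0.346,-0.134,0,0,0,0,-1],[-0.354,-0.059,0,0,0,0,-1],[-0.33,0.013,0,0,0,0,-1],[-0.28,0.07,0,0,0,0,-1],[-0.211,0.102,0,0,0,0,-1]]
pred rpm [13.5 13.9 14.5 15.  15.5 15.9 16.2 16.5 16.7 17.  17.1 17.3]
```

```bash
python3 -m handwheel '[[0.018,-0.073,0,0,0,0,-1],[0.004,-0.148,0,0,0,0,-1],[-0.038,-0.211,0,0,0,0,-1],[-0.101,-0.252,0,0,0,0,-1],[-0.176,-0.265,0,0,0,0,-1],[-0.25,-0.247,0,0,0,0,-1],[-0.31,-0.2,0,0,0,0,-1],[-0.346,-0.134,0,0,0,0,-1],[-0.354,-0.059,0,0,0,0,-1],[-0.33,0.013,0,0,0,0,-1],[-0.28,0.07,0,0,0,0,-1],[-0.211,0.102,0,0,0,0,-1]]'
python3 - <<'E'
from m import *
x=obs(); plan([.43]*12,x)
E
```

```text
time: 8.32
eef_pos: [0.5629, 0.0116, 0.1672]
tcp_rot: [0.989, 0.15, 0.0, -0.001]
contact_force: [-1.8, 10.3, 8.2]
opening: 0.364
finger_force: 42.3
t 8.325 eef ang -1.4978886720550633 r 0.07462123584601305 cmd 4.784184522524809 F [-1.8 10.3  8.2]
mark -2.5077865546166045 52
J,T [0.04652802 0.07853206] cost 3.403939935234468 res [ 0.038 -0.009 -0.001] th 3.862368324225072 rpm 15.672743099971214
[[0.079,0.002,0,0,0,0,-1],[0.152,-0.03,0,0,0,0,-1],[0.205,-0.09,0,0,0,0,-1],[0.228,-0.166,0,0,0,0,-1],[0.218,-0.244,0,0,0,0,-1],[0.175,-0.312,0,0,0,0,-1],[0.109,-0.355,0,0,0,0,-1],[0.03,-0.367,0,0,0,0,-1],[-0.046,-0.345,0,0,0,0,-1],[-0.106,-0.293,0,0,0,0,-1],[-0.14,-0.22,0,0,0,0,-1],[-0.14,-0.141,0,0,0,0,-1]]
pred rpm [15.5 15.7 16.2 16.7 17.1 17.4 17.7 17.9 18.1 18.2 18.4 18.5]
```

```bash
sed -i 's/C=np.array(\[.5575,.086\])/C=np.array([.5575,.0867])/' m.py; python3 -m handwheel '[[0.079,0.002,0,0,0,0,-1],[0.152,-0.03,0,0,0,0,-1],[0.205,-0.09,0,0,0,0,-1],[0.228,-0.166,0,0,0,0,-1],[0.218,-0.244,0,0,0,0,-1],[0.175,-0.312,0,0,0,0,-1],[0.109,-0.355,0,0,0,0,-1],[0.03,-0.367,0,0,0,0,-1],[-0.046,-0.345,0,0,0,0,-1],[-0.106,-0.293,0,0,0,0,-1],[-0.14,-0.22,0,0,0,0,-1],[-0.14,-0.141,0,0,0,0,-1]]'
python3 - <<'E'
from m import *
x=obs(); plan([.46]*6+[.45]*6,x)
E
```

```text
time: 9.88
eef_pos: [0.4924, 0.0488, 0.1673]
tcp_rot: [0.988, 0.151, 0.002, 0.0]
contact_force: [10.8, 7.9, -2.3]
opening: 0.364
finger_force: 41.6
t 9.875 eef ang -2.6139208845202355 r 0.0753509887250694 cmd 3.660999215345221 F [10.8  7.9 -2.3]
mark 0.35814280187533476 67
J,T [0.04900314 0.07705392] cost 3.8268605659238317 res [ 0.044 -0.002 -0.015  0.007] th 6.7295438402698196 rpm 17.384935295160894
[[0.038,0.075,0,0,0,0,-1],[0.104,0.127,0,0,0,0,-1],[0.188,0.145,0,0,0,0,-1],[0.27,0.123,0,0,0,0,-1],[0.334,0.068,0,0,0,0,-1],[0.367,-0.011,0,0,0,0,-1],[0.362,-0.094,0,0,0,0,-1],[0.321,-0.166,0,0,0,0,-1],[0.253,-0.214,0,0,0,0,-1],[0.171,-0.228,0,0,0,0,-1],[0.092,-0.204,0,0,0,0,-1],[0.03,-0.148,0,0,0,0,-1]]
pred rpm [17.2 17.5 18.1 18.6 19.  19.4 19.7 19.9 20.  20.1 20.2 20.3]
```

```bash
python3 -m handwheel '[[0.038,0.075,0,0,0,0,-1],[0.104,0.127,0,0,0,0,-1],[0.188,0.145,0,0,0,0,-1],[0.27,0.123,0,0,0,0,-1],[0.334,0.068,0,0,0,0,-1],[0.367,-0.011,0,0,0,0,-1],[0.362,-0.094,0,0,0,0,-1],[0.321,-0.166,0,0,0,0,-1],[0.253,-0.214,0,0,0,0,-1],[0.171,-0.228,0,0,0,0,-1],[0.092,-0.204,0,0,0,0,-1],[0.03,-0.148,0,0,0,0,-1]]'
python3 - <<'E'
from m import *
x=obs(); plan([.45]*3+[.445]*9,x)
E
```

```text
time: 11.42
eef_pos: [0.4857, 0.1092, 0.1674]
tcp_rot: [0.988, 0.153, 0.002, 0.001]
contact_force: [10.1, -3.3, -0.2]
opening: 0.368
finger_force: 41.8
t 11.425 eef ang 2.8385987865343263 r 0.07526856857471995 cmd 2.8378139081656357 F [10.1 -3.3 -0.2]
mark -2.826005178720259 49
J,T [0.04840892 0.07736192] cost 3.9136708567333214 res [ 0.042 -0.005 -0.014  0.013 -0.004] th 9.847715248027352 rpm 18.864554167571313
[[-0.031,0.077,0,0,0,0,-1],[-0.025,0.16,0,0,0,0,-1],[0.016,0.232,0,0,0,0,-1],[0.083,0.279,0,0,0,0,-1],[0.164,0.292,0,0,0,0,-1],[0.243,0.269,0,0,0,0,-1],[0.305,0.214,0,0,0,0,-1],[0.336,0.139,0,0,0,0,-1],[0.332,0.057,0,0,0,0,-1],[0.294,-0.016,0,0,0,0,-1],[0.227,-0.064,0,0,0,0,-1],[0.146,-0.08,0,0,0,0,-1]]
pred rpm [18.7 18.6 18.9 19.2 19.4 19.5 19.6 19.7 19.8 19.9 20.  20. ]
```

```bash
python3 -m handwheel '[[-0.031,0.077,0,0,0,0,-1],[-0.025,0.16,0,0,0,0,-1],[0.016,0.232,0,0,0,0,-1],[0.083,0.279,0,0,0,0,-1],[0.164,0.292,0,0,0,0,-1],[0.243,0.269,0,0,0,0,-1],[0.305,0.214,0,0,0,0,-1],[0.336,0.139,0,0,0,0,-1],[0.332,0.057,0,0,0,0,-1],[0.294,-0.016,0,0,0,0,-1],[0.227,-0.064,0,0,0,0,-1],[0.146,-0.08,0,0,0,0,-1]]'
python3 - <<'E'
from m import *
x=[.0484,.0774]; plan([.444]*12,x)
E
```

```text
time: 12.98
eef_pos: [0.532, 0.1576, 0.1673]
tcp_rot: [0.988, 0.153, 0.002, 0.001]
contact_force: [3.6, -8.9, 5.6]
opening: 0.364
finger_force: 42.2
[[-0.079,0.021,0,0,0,0,-1],[-0.142,0.074,0,0,0,0,-1],[-0.175,0.149,0,0,0,0,-1],[-0.174,0.231,0,0,0,0,-1],[-0.137,0.304,0,0,0,0,-1],[-0.073,0.355,0,0,0,0,-1],[0.007,0.373,0,0,0,0,-1],[0.087,0.354,0,0,0,0,-1],[0.152,0.304,0,0,0,0,-1],[0.188,0.23,0,0,0,0,-1],[0.189,0.148,0,0,0,0,-1],[0.155,0.074,0,0,0,0,-1]]
pred rpm [20.1 20.1 20.1 20.1 20.2 20.2 20.2 20.2 20.2 20.2 20.2 20.2]
```

```bash
python3 -m handwheel '[[-0.079,0.021,0,0,0,0,-1],[-0.142,0.074,0,0,0,0,-1],[-0.175,0.149,0,0,0,0,-1],[-0.174,0.231,0,0,0,0,-1],[-0.137,0.304,0,0,0,0,-1],[-0.073,0.355,0,0,0,0,-1],[0.007,0.373,0,0,0,0,-1],[0.087,0.354,0,0,0,0,-1],[0.152,0.304,0,0,0,0,-1],[0.188,0.23,0,0,0,0,-1],[0.189,0.148,0,0,0,0,-1],[0.155,0.074,0,0,0,0,-1]]'
python3 - <<'E'
from m import *
x=[.0484,.0774]; plan([.442]*12,x)
E
```

```text
time: 14.48
eef_pos: [0.601, 0.1482, 0.1673]
tcp_rot: [0.988, 0.152, 0.001, 0.001]
contact_force: [-3.8, -4.9, 8.1]
opening: 0.362
finger_force: 42.3
[[-0.062,-0.053,0,0,0,0,-1],[-0.141,-0.074,0,0,0,0,-1],[-0.222,-0.059,0,0,0,0,-1],[-0.288,-0.011,0,0,0,0,-1],[-0.327,0.061,0,0,0,0,-1],[-0.332,0.142,0,0,0,0,-1],[-0.301,0.218,0,0,0,0,-1],[-0.242,0.274,0,0,0,0,-1],[-0.164,0.298,0,0,0,0,-1],[-0.083,0.287,0,0,0,0,-1],[-0.014,0.242,0,0,0,0,-1],[0.028,0.172,0,0,0,0,-1]]
pred rpm [20.2 20.2 20.2 20.2 20.2 20.2 20.2 20.1 20.1 20.1 20.1 20.1]
```

```bash
python3 -m handwheel '[[-0.062,-0.053,0,0,0,0,-1],[-0.141,-0.074,0,0,0,0,-1],[-0.222,-0.059,0,0,0,0,-1],[-0.288,-0.011,0,0,0,0,-1],[-0.327,0.061,0,0,0,0,-1],[-0.332,0.142,0,0,0,0,-1],[-0.301,0.218,0,0,0,0,-1],[-0.242,0.274,0,0,0,0,-1],[-0.164,0.298,0,0,0,0,-1],[-0.083,0.287,0,0,0,0,-1],[-0.014,0.242,0,0,0,0,-1],[0.028,0.172,0,0,0,0,-1]]'
python3 - <<'E'
from m import *
x=[.0484,.0774]; plan([.442]*12,x)
E
```

```text
time: 15.98
eef_pos: [0.6327, 0.0847, 0.1673]
tcp_rot: [0.989, 0.151, 0.001, 0.001]
contact_force: [-5.4, -0.0, 7.9]
opening: 0.363
finger_force: 42.3
[[0.009,-0.081,0,0,0,0,-1],[-0.018,-0.158,0,0,0,0,-1],[-0.075,-0.216,0,0,0,0,-1],[-0.152,-0.244,0,0,0,0,-1],[-0.233,-0.237,0,0,0,0,-1],[-0.303,-0.196,0,0,0,0,-1],[-0.349,-0.128,0,0,0,0,-1],[-0.362,-0.047,0,0,0,0,-1],[-0.339,0.031,0,0,0,0,-1],[-0.284,0.092,0,0,0,0,-1],[-0.209,0.124,0,0,0,0,-1],[-0.128,0.12,0,0,0,0,-1]]
pred rpm [20.1 20.1 20.1 20.1 20.1 20.1 20.1 20.1 20.1 20.1 20.1 20.1]
```

```bash
python3 -m handwheel '[[0.009,-0.081,0,0,0,0,-1],[-0.018,-0.158,0,0,0,0,-1],[-0.075,-0.216,0,0,0,0,-1],[-0.152,-0.244,0,0,0,0,-1],[-0.233,-0.237,0,0,0,0,-1],[-0.303,-0.196,0,0,0,0,-1],[-0.349,-0.128,0,0,0,0,-1],[-0.362,-0.047,0,0,0,0,-1],[-0.339,0.031,0,0,0,0,-1],[-0.284,0.092,0,0,0,0,-1],[-0.209,0.124,0,0,0,0,-1],[-0.128,0.12,0,0,0,0,-1]]'
python3 - <<'E'
from m import *
x=obs(); t,TH,W,_=sim(*x,monitor.get_state()['time']); print(list(zip(t[1500::50].round(2),(W[1500::50]*9.549).round(1)))); plan([.442]*12,x)
E
```

```text
time: 17.48
eef_pos: [0.5977, 0.0231, 0.1672]
tcp_rot: [0.989, 0.15, -0.0, 0.0]
contact_force: [-4.1, 4.6, 10.2]
opening: 0.365
finger_force: 42.5
t 17.475 eef ang -1.0076350440176143 r 0.07526051087862573 cmd 5.279257986626881 F [-4.1  4.6 10.2]
mark -2.61280330207522 50
J,T [0.05056701 0.07646789] cost 5.107862003282856 res [ 0.049  0.011 -0.006  0.007 -0.026  0.008] th 22.614305267479377 rpm 18.865289640092733
[(np.float64(11.0), np.float64(20.1)), (np.float64(11.25), np.float64(20.3)), (np.float64(11.5), np.float64(18.6)), (np.float64(11.75), np.float64(19.1)), (np.float64(12.0), np.float64(19.5)), (np.float64(12.25), np.float64(19.8)), (np.float64(12.5), np.float64(20.0)), (np.float64(12.75), np.float64(20.1)), (np.float64(13.0), np.float64(20.2)), (np.float64(13.25), np.float64(20.2)), (np.float64(13.5), np.float64(20.3)), (np.float64(13.75), np.float64(20.3)), (np.float64(14.0), np.float64(20.3)), (np.float64(14.25), np.float64(20.3)), (np.float64(14.5), np.float64(20.4)), (np.float64(14.75), np.float64(20.3)), (np.float64(15.0), np.float64(20.3)), (np.float64(15.25), np.float64(20.3)), (np.float64(15.5), np.float64(20.3)), (np.float64(15.75), np.float64(20.3)), (np.float64(16.0), np.float64(20.3)), (np.float64(16.25), np.float64(20.3)), (np.float64(16.5), np.float64(20.3)), (np.float64(16.75), np.float64(20.3)), (np.float64(17.0), np.float64(20.3)), (np.float64(17.25), np.float64(20.2)), (np.float64(17.5), np.float64(19.8))]
[[0.073,-0.038,0,0,0,0,-1],[0.122,-0.103,0,0,0,0,-1],[0.138,-0.183,0,0,0,0,-1],[0.119,-0.262,0,0,0,0,-1],[0.067,-0.326,0,0,0,0,-1],[-0.006,-0.361,0,0,0,0,-1],[-0.088,-0.362,0,0,0,0,-1],[-0.162,-0.327,0,0,0,0,-1],[-0.214,-0.264,0,0,0,0,-1],[-0.234,-0.185,0,0,0,0,-1],[-0.219,-0.105,0,0,0,0,-1],[-0.17,-0.039,0,0,0,0,-1]]
pred rpm [18.7 18.6 18.8 19.  19.2 19.4 19.5 19.6 19.7 19.8 19.8 19.9]
```

```bash
python3 -m handwheel '[[0.073,-0.038,0,0,0,0,-1],[0.122,-0.103,0,0,0,0,-1],[0.138,-0.183,0,0,0,0,-1],[0.119,-0.262,0,0,0,0,-1],[0.067,-0.326,0,0,0,0,-1],[-0.006,-0.361,0,0,0,0,-1],[-0.088,-0.362,0,0,0,0,-1],[-0.162,-0.327,0,0,0,0,-1],[-0.214,-0.264,0,0,0,0,-1],[-0.234,-0.185,0,0,0,0,-1],[-0.219,-0.105,0,0,0,0,-1],[-0.17,-0.039,0,0,0,0,-1]]'
python3 - <<'E'
from m import *
x=[.0506,.0765]; plan([.442]*12,x)
E
```

```text
time: 19.02
eef_pos: [0.5273, 0.0177, 0.1673]
tcp_rot: [0.989, 0.151, 0.0, -0.0]
contact_force: [3.5, 10.7, 4.2]
opening: 0.364
finger_force: 42.0
[[0.072,0.039,0,0,0,0,-1],[0.153,0.043,0,0,0,0,-1],[0.229,0.012,0,0,0,0,-1],[0.284,-0.048,0,0,0,0,-1],[0.308,-0.126,0,0,0,0,-1],[0.296,-0.207,0,0,0,0,-1],[0.251,-0.275,0,0,0,0,-1],[0.181,-0.317,0,0,0,0,-1],[0.1,-0.326,0,0,0,0,-1],[0.023,-0.298,0,0,0,0,-1],[-0.035,-0.241,0,0,0,0,-1],[-0.063,-0.164,0,0,0,0,-1]]
pred rpm [19.9 20.  20.  20.1 20.1 20.1 20.1 20.1 20.2 20.2 20.2 20.2]
```

```bash
python3 -m handwheel '[[0.072,0.039,0,0,0,0,-1],[0.153,0.043,0,0,0,0,-1],[0.229,0.012,0,0,0,0,-1],[0.284,-0.048,0,0,0,0,-1],[0.308,-0.126,0,0,0,0,-1],[0.296,-0.207,0,0,0,0,-1],[0.251,-0.275,0,0,0,0,-1],[0.181,-0.317,0,0,0,0,-1],[0.1,-0.326,0,0,0,0,-1],[0.023,-0.298,0,0,0,0,-1],[-0.035,-0.241,0,0,0,0,-1],[-0.063,-0.164,0,0,0,0,-1]]'
python3 - <<'E'
from m import *
x=[.0506,.0765]; plan([.44]*12,x)
E
```

```text
time: 20.52
eef_pos: [0.4834, 0.0734, 0.1674]
tcp_rot: [0.988, 0.152, 0.002, 0.0]
contact_force: [10.4, 2.5, -2.1]
opening: 0.362
finger_force: 41.7
[[0.008,0.081,0,0,0,0,-1],[0.049,0.151,0,0,0,0,-1],[0.117,0.197,0,0,0,0,-1],[0.197,0.209,0,0,0,0,-1],[0.275,0.186,0,0,0,0,-1],[0.336,0.132,0,0,0,0,-1],[0.368,0.058,0,0,0,0,-1],[0.365,-0.023,0,0,0,0,-1],[0.328,-0.096,0,0,0,0,-1],[0.264,-0.145,0,0,0,0,-1],[0.184,-0.163,0,0,0,0,-1],[0.105,-0.145,0,0,0,0,-1]]
pred rpm [20.2 20.2 20.2 20.2 20.2 20.1 20.1 20.1 20.1 20.1 20.1 20.1]
```

```bash
python3 -m handwheel '[[0.008,0.081,0,0,0,0,-1],[0.049,0.151,0,0,0,0,-1],[0.117,0.197,0,0,0,0,-1],[0.197,0.209,0,0,0,0,-1],[0.275,0.186,0,0,0,0,-1],[0.336,0.132,0,0,0,0,-1],[0.368,0.058,0,0,0,0,-1],[0.365,-0.023,0,0,0,0,-1],[0.328,-0.096,0,0,0,0,-1],[0.264,-0.145,0,0,0,0,-1],[0.184,-0.163,0,0,0,0,-1],[0.105,-0.145,0,0,0,0,-1]]'
python3 - <<'E'
from m import *
x=[.0506,.0765]; plan([.44]*12,x)
E
```

```text
time: 22.02
eef_pos: [0.5061, 0.1417, 0.1673]
tcp_rot: [0.988, 0.153, 0.002, 0.001]
contact_force: [6.8, -7.0, 3.5]
opening: 0.361
finger_force: 42.1
[[-0.064,0.05,0,0,0,0,-1],[-0.101,0.123,0,0,0,0,-1],[-0.103,0.204,0,0,0,0,-1],[-0.07,0.278,0,0,0,0,-1],[-0.009,0.332,0,0,0,0,-1],[0.069,0.354,0,0,0,0,-1],[0.149,0.341,0,0,0,0,-1],[0.216,0.295,0,0,0,0,-1],[0.257,0.225,0,0,0,0,-1],[0.265,0.144,0,0,0,0,-1],[0.237,0.068,0,0,0,0,-1],[0.179,0.011,0,0,0,0,-1]]
pred rpm [20.1 20.1 20.1 20.1 20.1 20.1 20.1 20.1 20.1 20.1 20.1 20.1]
```

```bash
python3 -m handwheel '[[-0.064,0.05,0,0,0,0,-1],[-0.101,0.123,0,0,0,0,-1],[-0.103,0.204,0,0,0,0,-1],[-0.07,0.278,0,0,0,0,-1],[-0.009,0.332,0,0,0,0,-1],[0.069,0.354,0,0,0,0,-1],[0.149,0.341,0,0,0,0,-1],[0.216,0.295,0,0,0,0,-1],[0.257,0.225,0,0,0,0,-1],[0.265,0.144,0,0,0,0,-1],[0.237,0.068,0,0,0,0,-1],[0.179,0.011,0,0,0,0,-1]]'
python3 - <<'E'
from m import *
x=obs(); t=monitor.get_state()['time']
best=None
for n in range(4,20):
  for f in np.linspace(0,.44,12):
    inc=[.44]*n+[f,.3*f]
    L['seg'].append((t,[float(q) for q in L['ang']+np.cumsum(inc)]))
    _,TH,W,_=sim(*x,t+.125*n+3); L['seg'].pop()
    e=(TH[-1]+.1+np.pi)%(2*np.pi)-np.pi
    if best is None or abs(e)<abs(best[0]): best=(e,n,f,TH[-1])
print(best)
E
```

```text
time: 23.52
eef_pos: [0.5764, 0.1596, 0.1673]
tcp_rot: [0.988, 0.152, 0.001, 0.001]
contact_force: [-0.9, -7.0, 7.2]
opening: 0.366
finger_force: 42.3
t 23.525 eef ang 1.3173970499334142 r 0.07529934165577627 cmd 1.3145167579085495 F [-0.9 -7.   7.2]
mark -2.5011161146142626 52
J,T [0.05127248 0.07623339] cost 6.062186080538479 res [ 0.051  0.018 -0.     0.009 -0.027 -0.014  0.013] th 35.28708113228461 rpm 18.78161967992947
(np.float64(-0.010995543345412528), 6, np.float64(0.16), np.float64(37.58811629973211))
```

Run:
```python
from m import *
x=[.05127,.0762]; plan([.44]*6+[.16,.05,0,0,0,0],x)
```

```text
[[-0.077,-0.028,0,0,0,0,-1],[-0.158,-0.019,0,0,0,0,-1],[-0.227,0.022,0,0,0,0,-1],[-0.273,0.09,0,0,0,0,-1],[-0.285,0.17,0,0,0,0,-1],[-0.262,0.248,0,0,0,0,-1],[-0.245,0.273,0,0,0,0,-1],[-0.239,0.28,0,0,0,0,-1],[-0.239,0.28,0,0,0,0,-1],[-0.239,0.28,0,0,0,0,-1],[-0.239,0.28,0,0,0,0,-1],[-0.239,0.28,0,0,0,0,-1]]
pred rpm [18.6 18.5 18.7 18.9 19.1 19.3 19.4 16.8 13.3  9.8  6.7  4.1]
```

```bash
python3 -m handwheel '[[-0.077,-0.028,0,0,0,0,-1],[-0.158,-0.019,0,0,0,0,-1],[-0.227,0.022,0,0,0,0,-1],[-0.273,0.09,0,0,0,0,-1],[-0.285,0.17,0,0,0,0,-1],[-0.262,0.248,0,0,0,0,-1],[-0.245,0.273,0,0,0,0,-1],[-0.239,0.28,0,0,0,0,-1],[-0.239,0.28,0,0,0,0,-1],[-0.239,0.28,0,0,0,0,-1],[-0.239,0.28,0,0,0,0,-1],[-0.239,0.28,0,0,0,0,-1]]';  python3 -m handwheel '[[0,0,0,0,0,0,-1],[0,0,0,0,0,0,-1],[0,0,0,0,0,0,-1],[0,0,0,0,0,0,-1]]'
python3 - <<'E'
from m import *
x=obs();obs();snap('wrist','w3.png');snap('scene','s3.png')
E
```

```text
time: 25.08
eef_pos: [0.5184, 0.0229, 0.1673]
tcp_rot: [0.988, 0.152, -0.0, 0.001]
contact_force: [-1.1, -1.7, 8.2]
opening: 0.364
finger_force: 42.6
time: 25.58
eef_pos: [0.5183, 0.0229, 0.1673]
tcp_rot: [0.988, 0.152, -0.0, 0.001]
contact_force: [-1.0, -2.8, 8.1]
opening: 0.366
finger_force: 42.6
t 25.575 eef ang -2.1220563680861244 r 0.07490546972078824 cmd 4.164516757908544 F [-1.  -2.8  8.1]
mark 0.0065660474294805815 70
J,T [0.0525005  0.07593301] cost 12.482088911696371 res [ 0.056  0.033  0.015  0.022 -0.018 -0.032 -0.033  0.044] th 37.66165835638073 rpm 0.0
t 25.625 eef ang -2.12253531965856 r 0.07489432147229495 cmd 4.164516757908544 F [-1.8 -2.4  7.7]
mark 0.004835107101454794 71
J,T [0.05277671 0.07586562] cost 13.859992618720382 res [ 0.057  0.036  0.019  0.025 -0.016 -0.036 -0.044  0.028  0.026] th 37.6779074014591 rpm 0.0
```

View pics/w3.png

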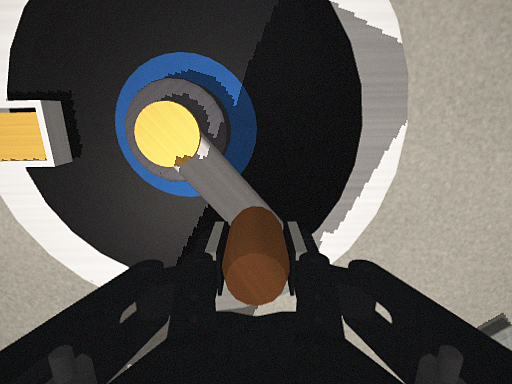

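Run:
```python
import cv2
i=cv2.imread('pics/s3.png')[160:255,235:350];cv2.imwrite('pics/s3c.png',cv2.resize(i,None,fx=6,fy=6,interpolation=cv2.INTER_CUBIC))
```

```text
(no output)
```

View pics/s3c.png

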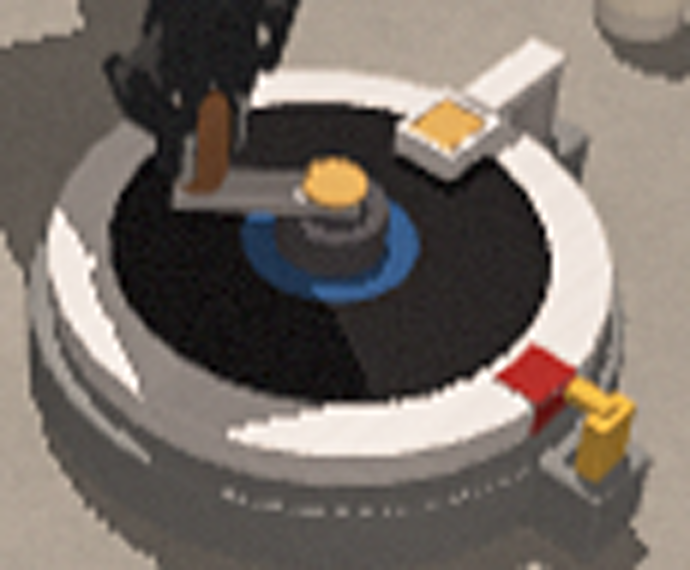

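The wrist view shows the grip still held and the block in its head. The scene crop shows the mark at the pointer: mark top-face centre about (535,375) in the crop, pointer tip about (570,388), pointer top from there to about (620,408). I'll check the angles.

Run:
```python
from m import *
P=eyes.camera_params('scene')
f=lambda x,y:((x+.5)/6-.5+235,(y+.5)/6-.5+160)
for n,px,z in [('top',(535,344),.09),('left',(498,377),.09),('bot',(535,402),.09),('right',(577,378),.09),('tip',(570,388),.1),('outer',(624,405),.1),('block',(448,124),.116)]:
    X=plane(P,*f(*px),z)[:2]-AX; print(n,X.round(4),np.hypot(*X).round(4),np.degrees(np.arctan2(X[1],X[0])).round(2))
s=cv2.imread('pics/w3.png'); p=eyes.camera_params('wrist')
# where the model predicts things in scene crop
for a in (16,18.5,21):
    a=np.radians(a)
    for r,z in((.145,.09),(.167,.1)):
        u,v=proj(P,np.r_[AX+r*np.array([np.cos(a),np.sin(a)]),z]); print(round(np.degrees(a),1),r,(u-234.5)*6-.5,(v-159.5)*6-.5)
```

```text
top [0.1189 0.0598] 0.1331 26.69
left [0.1304 0.0277] 0.1333 12.0
bot [0.1545 0.0347] 0.1584 12.67
right [0.1502 0.065 ] 0.1637 23.4
tip [0.1618 0.0505] 0.1695 17.32
outer [0.1848 0.0685] 0.1971 20.33
block [-0.0333  0.1012] 0.1065 108.24
16.0 0.145 526.6499330344675 380.33028035222355
16.0 0.167 561.6130231790788 389.1837076352146
18.5 0.145 533.9417602726287 374.3598111670609
18.5 0.167 570.0233983988687 382.18542869870146
21.0 0.145 540.7789109544997 368.1615702481438
21.0 0.167 577.8916173813932 374.92659092473156
```

```bash
python3 -m handwheel '[[0,0,0,0,0,0,1],[0,0,0,0,0,0,1],[0,0,0,0,0,0,1],[0,0,0,0,0,0,1],[0,0,0,0,0,0,1],[0,0,-0.05,0,0,0,1],[0,0,-0.15,0,0,0,1],[0,0,-0.3,0,0,0,1],[0,0,-0.4,0,0,0,1],[0,0,-0.4,0,0,0,1]]'; python3 -m handwheel '[[-0.15,0,0,0,0,0,1],[-0.3,0,0,0,0,0,1],[-0.3,0,0,0,0,0,1],[-0.3,0,0,0,0,0,1],[-0.3,0,0,0,0,0,1]]'
python3 - <<'E'
from m import *
snap('wrist','w4.png');print(mark(),mark('side'),mark('wrist'),monitor.get_state()['eef_pos'])
E
```

```text
time: 27.02
eef_pos: [0.5202, 0.0229, 0.3313]
tcp_rot: [0.988, 0.151, 0.004, 0.001]
contact_force: [-0.4, 0.3, -0.7]
opening: 1.0
finger_force: 0.0
time: 27.65
eef_pos: [0.4047, -0.0127, 0.326]
tcp_rot: [0.988, 0.152, -0.0, -0.0]
contact_force: [0.0, 0.2, -0.2]
opening: 1.002
finger_force: 0.0
(27.7, 0.005601817646277152, 71) (27.75, 0.005835994186408344, 26) (27.8, None, 0) [ 0.40451414 -0.01261849  0.32609525]
```

View pics/w4.png

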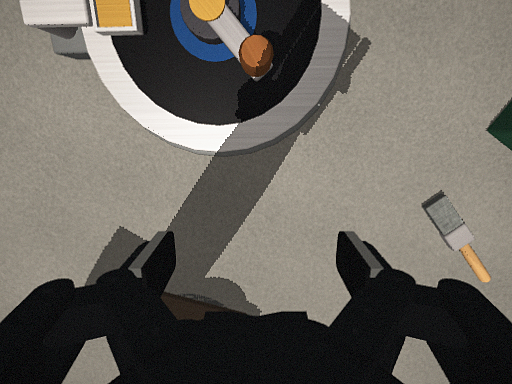

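The gripper is clear and the crank is free (grip at (257,55)). The scene and side cameras both put the mark within 0.006 rad of the pointer.

```bash
python3 -c "
from plant import ctrl
print(ctrl.sign_off())"
```

```text
the job is handed in; nothing more can be done
None
```

The job is handed in at about 28 s: by the camera-fitted model the platter held 18.5–20.4 rpm for about 13 s and never raced past 27 rpm, then it stopped with the red mark within about 1° of the pointer, and the crank was released with nothing else touched.

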